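Make up the fixing kit and the staining kit

ROBOT

A 7-joint arm with a two-finger parallel gripper is mounted at the origin on a cart in front of the work surface, level with it; the furniture and walls round the work are solid. World frame = base frame: x ahead of the robot, y to its left, z up, the work surface at z = 0. Lengths are in m, angles in rad, forces in N, time in s.
With the tool pointing down it reaches from about 0.4 to 0.875 m from the base axis. Payload 19.3 kg.
Tool frame: the origin (TCP) lies at the very end of the fingers, on their centre line; the grasp point (between the pads) lies 19 mm behind it; z points along the fingers, y is the line along which they close (so a half turn about z gives the same grasp; the last joint's range is limited). The gripper opens to 85 mm and grips with 20 to 120 N. Pads are 22 mm wide; open, the fingers measure 114 mm over their backs; the gripper's body (76 mm by 85 mm) begins 54 mm behind the grasp point. The pads swing forward as they close: fully open they stand 13 mm farther back than shut.
Start: joints at [-1.417, 0.521, -0.036, 1.599, 0.021, 1.021, -0.113], TCP at [0.139, 0.609, 0.231] pointing down, gripper open.
Joint ranges: [-2.91, 2.91], [-0.3, 2.13], [-1.5, 1.42], [0.17, 2.43], [-1.26, 4.41], [0.16, 1.93], [-2.52, 2.52]. Speed limits (rad/s): [1.89, 1.89, 2.39, 2.39, 3.01, 3.01, 3.01].

INTERFACE

Orientations are given as [roll, pitch, yaw] about the fixed x, y, z axes, in that order (R = Rz(yaw) Ry(pitch) Rx(roll)).
In Python, from workcell import bot gives the robot as it stands. The module is installed in compiled form; this text tells all that it offers.
- The arm moves only by the tool apply_moves, never from a script. Its arguments are lists of equal length, an entry for each row: "claw": the finger opening in m, from 0 to 0.0854; "xyz": the shift along the tool's x, y, z in m, a list of three; "twist": the turn, a rotation vector about the tool's x, y, z in rad, a list of three. A call has 1 to 20 rows; each row shifts and turns the commanded pose from where the row before left it, along the tool's axes as they then stand; what a row does not reach is not made up. A row lasts 1/10 s, in which the tool goes at most 50 mm and 8.59 degrees, less where a joint would pass 70% of its speed; a pose out of reach is approached as far as the arm can. A call with a gripper value outside its range is refused whole. The fingers move at their own pace and stop on an object; "force" is the grip in N (left out, the last holds). Time passes only in rows, so rows that do not move let the fingers close. It gives the time, the measured TCP pose, the force, the opening and the grip force at its end, in the units of the state.
- bot.observe(): the state, without advancing time (a new reading comes with each control period).
- bot.grab_frame(name): name is "scene" or "side" or "wrist"; returns a dict with "img" (480x640x3 uint8, red, green, blue), "vfov" (degrees; the focal length in pixels is half the picture's height over the tangent of half this angle, whatever the lens; pixels are square), "cx", "cy" (the principal point, pixels), "distortion" ([k1, k2, p1, p2, k3] as OpenCV has them; the pictures are not rectified), "view" (4x4, takes a point from world to camera coordinates). Camera axes: x right, y up, looking along -z (the intrinsics and any distortion apply to the point x, -y, -z); pixel columns grow to the right and rows downward; lengths in m; the calibration is good to about 2 mm. A picture is of the moment at which its call begins. There is no depth.
- bot.job_done(): hands the job in; it is judged then, once.
Trained networks look in the newest picture that a camera, given by its name, has taken for a name from the list of things; names that differ only in an ending like _2 or _b are one class to them, and where a whole thing is asked for, a point or a joint stands for the part that bears it (a point fixed in the world has none). Each returns a list of dicts, best first, with "score" (0 to 1); they miss things now and then, are a little off and sometimes report something else, mostly with a low value. They report only what shows in the picture. A call takes as long as a camera call. They do not tell look-alikes from the thing itself.
- bot.find_in(camera, query): "position" ([x, y, z] in m, in world coordinates, good to about 4 mm: the middle of the surface that is visible of it).
The state is a dict: "clock": time; "qpos": joint angles; "qd": joint speeds; "joint_efforts": joint torques, N m; "position": TCP position; "tool_rot": TCP orientation; "force": force on the tool from outside, world axes, zero at the start; "moment": the same for the moment, N m; "grip_width": finger opening in m; "finger_force": force on a finger pad.
Only numpy, scipy, OpenCV 4.12 (cv2) and the standard library are available. Lean on these libraries where they do the work, as an engineer would, in place of code of your own. Each camera call takes 0.05 s, during which the arm holds its last target. There are 200 camera calls.

TASK

Make up two slide-preparation kits from the stock in front of the trays: the blue tray gets the red-capped amber bottle and the white-lidded cover-slip box, the yellow tray gets the white-capped amber bottle and the blue-lidded cover-slip box. In each tray the bottle stands upright in the bay marked with a ring and the box lies flat, lid up, in the bay marked with a square. Set things down rather than dropping them, tip no bottle over, and leave the black-capped bottle and the black-topped canister where they stand.

Things in the scene. Friction and masses are not known exactly. Their poses are not given: they have to be found in the camera images.
- blue_tray: Blue plastic kit tray, fixed, 70 mm (x) by 148 mm (y) outside, 11 mm high; origin at the centre of its underside, z up. Floor and walls 3 mm thick. Two bays, 64 x 64 mm inside, parted by a 14 mm wide bar as high as the rim. In the tray's frame the bay with a ring on its floor (for the bottle) is centred at (0, +39) mm, the bay with a square (for the box) at (0, -39) mm. It may stand either way round.
- yellow_tray: Yellow plastic kit tray, fixed, 70 mm (x) by 148 mm (y) outside, 11 mm high; origin at the centre of its underside, z up. Floor and walls 3 mm thick. Two bays, 64 x 64 mm inside, parted by a 14 mm wide bar as high as the rim. In the tray's frame the bay with a ring on its floor (for the bottle) is centred at (0, +39) mm, the bay with a square (for the box) at (0, -39) mm. It may stand either way round.
- red_cap_bottle: Amber bottle with a RED cap, pale label: body 34 mm across and round up to about 55 mm, shoulder to 68 mm, cap 22 mm across, 84 mm high in all; origin at the centre of its underside, z up. Starts in the row of stock at the front.
- white_cap_bottle: Amber bottle with a WHITE cap, white label: body 32 mm across and round up to about 50 mm, shoulder to 62 mm, cap 20 mm across, 78 mm high in all; origin at the centre of its underside, z up. Starts in the row of stock at the front.
- white_lid_box: Small square white cover-slip box with a WHITE-GREY lid, 29 x 29 mm and 16 mm high (lid and box are one piece), sides along its x and y axes; origin at the centre of its underside, z up. Starts in the row of stock at the front.
- blue_lid_box: Small square white cover-slip box with a BLUE lid, 29 x 29 mm and 16 mm high (lid and box are one piece), sides along its x and y axes; origin at the centre of its underside, z up. Starts in the row of stock at the front.
- black_cap_bottle: Smaller amber bottle with a BLACK cap, body 28 mm across, 64 mm high; not part of either kit, stays where it is; origin at the centre of its underside, z up. Starts in the row of stock at the front.
- canister: Round white canister with a broad black screw top, 34 mm across, 56 mm high; not part of either kit, stays where it is; origin at the centre of its underside, z up. Starts in the row of stock at the front.
There are look-alikes about, which are no part of the job. Leave any green look-alike of the red_cap_bottle alone.

How it is judged:
At the end, for the whole second after the job is handed in: Each bottle stands in the ring bay and each box lies in the square bay of its named tray, at rest: within 20 mm of the bay centre along each tray axis, underside within 4 mm of the bay floor, tilt under 0.15 rad. Black-capped bottle and canister upright within 30 mm of their starts (x of red_cap_bottle in the frame of blue_tray between -0.02 and 0.02 m and y of red_cap_bottle in the frame of blue_tray between 0.019 and 0.059 m and z of red_cap_bottle in the frame of blue_tray between -0.002 and 0.007 m and angle between each of red_cap_bottle, white_lid_box, white_cap_bottle, blue_lid_box's own z axis and vertical below 0.15 rad and linear speed of each of red_cap_bottle, white_lid_box, white_cap_bottle, blue_lid_box below 0.02 m/s and angular speed of each of red_cap_bottle, white_lid_box, white_cap_bottle, blue_lid_box below 0.3 rad/s and x of white_lid_box in the frame of blue_tray between -0.02 and 0.02 m and y of white_lid_box in the frame of blue_tray between -0.059 and -0.019 m and z of white_lid_box in the frame of blue_tray between -0.002 and 0.007 m and x of white_cap_bottle in the frame of yellow_tray between -0.02 and 0.02 m and y of white_cap_bottle in the frame of yellow_tray between 0.019 and 0.059 m and z of white_cap_bottle in the frame of yellow_tray between -0.002 and 0.007 m and x of blue_lid_box in the frame of yellow_tray between -0.02 and 0.02 m and y of blue_lid_box in the frame of yellow_tray between -0.059 and -0.019 m and z of blue_lid_box in the frame of yellow_tray between -0.002 and 0.007 m and distance of each of black_cap_bottle, canister from where it was at the start of the episode below 0.03 m and angle between each of black_cap_bottle, canister's own z axis and vertical below 0.2 rad); the robot touches nothing.
It fails at once if a bottle is tipped over (angle between any of red_cap_bottle, white_cap_bottle, black_cap_bottle's own z axis and vertical above 0.8 rad).
It fails at once if a kit item is dropped or thrown (faster than 0.6 m/s out of the fingers) ((linear speed of red_cap_bottle above 0.6 m/s and contact force between the fingers and red_cap_bottle below 0.05 N) or (linear speed of white_cap_bottle above 0.6 m/s and contact force between the fingers and white_cap_bottle below 0.05 N) or (linear speed of white_lid_box above 0.6 m/s and contact force between the fingers and white_lid_box below 0.05 N) or (linear speed of blue_lid_box above 0.6 m/s and contact force between the fingers and blue_lid_box below 0.05 N)).
It fails at once if the black-capped bottle or the canister is moved by more than 40 mm (distance of any of black_cap_bottle, canister from where it was at the start of the episode above 0.04 m).
It also fails if it takes over 80 s, if anything falls off the work surface, if the arm or the gripper's body presses on something with over 40 N, if the wrist force passes 120 N, or if a joint passes its speed limit or range.

## Working session

There is one attempt and no reset: what is moved stays moved. The work goes in short steps, Python scripts to look and compute and a tool call to move; the robot and the scene stay as the last step left them, time stands still between calls to the robot, and variables do not carry over. Pictures are saved under pics/ and viewed, at most 14 in all, crops included, and the job is handed in when it is done.

Besides the shell and the picture viewer there is one more tool, called after "Emit:" by a JSON object that holds its "api" and its "payload", one argument or row to a line. apply_moves: Moves the arm, as the interface text tells. Its arguments: {"type":"object","properties":{"claw":{"type":"array"},"xyz":{"type":"array"},"twist":{"type":"array"},"force":{"type":"number"}},"required":["claw","xyz","twist"]}

```bash
mkdir -p pics
cat > h.py <<'E'
import numpy as np, cv2
from workcell import bot
def K(f):
    F=240/np.tan(np.radians(f["vfov"]/2)); return np.array([[F,0,f["cx"]],[0,F,f["cy"]],[0,0,1.]])
def pix2w(f,uv,z):
    n=cv2.undistortPoints(np.array([[uv]],float),K(f),np.array(f["distortion"],float)).ravel()
    V=np.array(f["view"]); R=V[:3,:3]; c=-R.T@V[:3,3]
    d=R.T@np.array([n[0],-n[1],-1]); return c+d*(z-c[2])/d[2]
def w2pix(f,p):
    V=np.array(f["view"]); q=V[:3,:3]@np.array(p)+V[:3,3]
    q=np.array([[q[0],-q[1],-q[2]]]); return cv2.projectPoints(q,np.zeros(3),np.zeros(3),K(f),np.array(f["distortion"],float))[0].ravel()
def save(f,n): cv2.imwrite(f"pics/{n}.png",f["img"][:,:,::-1])
E
python3 - <<'E'
from h import *
import pickle
s=bot.observe(); print({k:np.round(s[k],3) for k in ("clock","position","tool_rot","grip_width")})
fr={}
for c in ("scene","side"):
    f=fr[c]=bot.grab_frame(c); save(f,c+"0"); V=np.array(f["view"]); print(c,np.round(-V[:3,:3].T@V[:3,3],3),f["vfov"])
    for q in "blue_tray yellow_tray red_cap_bottle white_cap_bottle white_lid_box blue_lid_box black_cap_bottle canister".split():
        print(c,q,[(np.round(d["position"],3).tolist(),round(d["score"],2),np.round(w2pix(f,d["position"])).tolist()) for d in bot.find_in(c,q)][:4])
pickle.dump(fr,open("fr0.pkl","wb"))
E
```

```text
{'clock': np.float64(0.0), 'position': array([0.139, 0.609, 0.231]), 'tool_rot': array([-3.14 ,  0.   ,  2.918]), 'grip_width': np.float64(0.085)}
scene [ 0.133 -0.531  0.531] 50.123224635948894
scene blue_tray [([0.599, 0.135, 0.008], 0.59, [305.0, 225.0])]
scene yellow_tray [([0.606, -0.135, 0.004], 0.84, [410.0, 302.0])]
scene red_cap_bottle [([0.442, 0.13, 0.046], 0.97, [231.0, 238.0]), ([0.496, 0.069, 0.044], 0.95, [278.0, 245.0]), ([0.522, 0.004, 0.047], 0.76, [313.0, 256.0]), ([0.672, -0.004, 0.042], 0.62, [386.0, 230.0])]
scene white_cap_bottle [([0.448, 0.222, 0.039], 0.79, [210.0, 217.0])]
scene white_lid_box [([0.432, -0.232, 0.018], 0.95, [367.0, 389.0])]
scene blue_lid_box [([0.435, 0.047, 0.016], 0.61, [254.0, 278.0])]
scene black_cap_bottle [([0.432, -0.14, 0.037], 0.76, [323.0, 337.0])]
scene canister [([0.427, -0.048, 0.039], 0.61, [281.0, 301.0])]
side [0.483 0.687 0.735] 45.722409618170275
side blue_tray [([0.59, 0.145, 0.006], 0.98, [307.0, 320.0])]
side yellow_tray [([0.606, -0.121, 0.006], 0.67, [322.0, 208.0])]
side red_cap_bottle [([0.531, 0.025, 0.051], 0.68, [353.0, 250.0]), ([0.444, 0.152, 0.049], 0.65, [401.0, 317.0]), ([0.501, 0.087, 0.056], 0.64, [368.0, 278.0]), ([0.675, 0.013, 0.05], 0.59, [271.0, 237.0])]
side white_cap_bottle [([0.455, 0.243, 0.058], 0.58, [391.0, 364.0])]
side white_lid_box [([0.438, -0.22, 0.013], 0.72, [412.0, 181.0])]
side blue_lid_box [([0.435, 0.058, 0.015], 0.73, [408.0, 285.0])]
side black_cap_bottle [([0.439, -0.122, 0.038], 0.55, [411.0, 204.0])]
side canister [([0.441, -0.03, 0.045], 0.88, [408.0, 235.0])]
```

View pics/scene0.png

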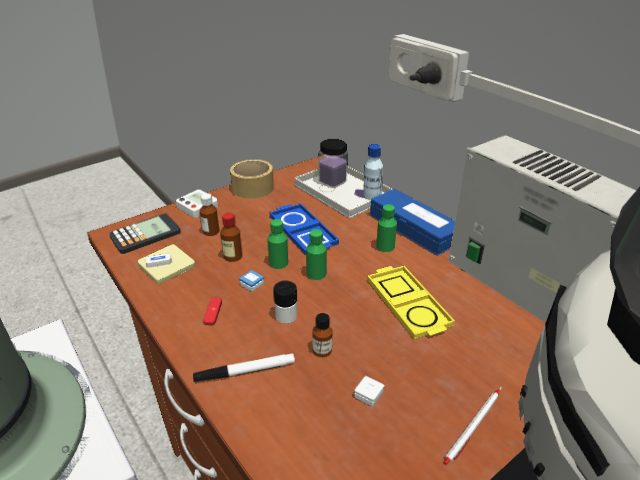

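View pics/side0.png

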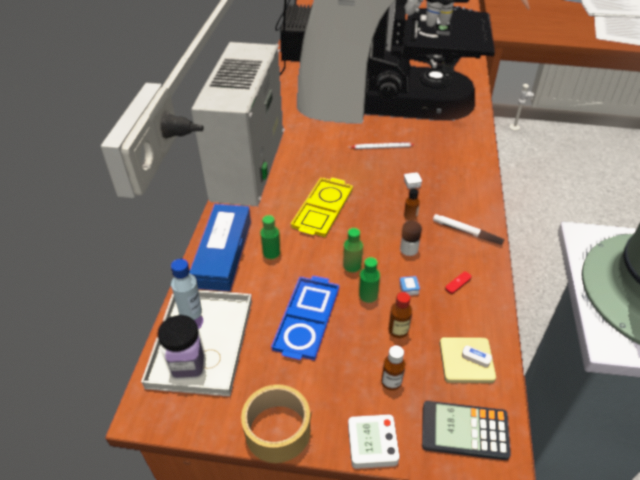

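Candidates for the red bottle (scene pixels): the red-capped amber bottle at (231,238), and green look-alikes at (278,245), (316,256) and (386,230). White cap: (208,215). White lid: (368,390). Blue lid: (252,280). The blue tray has its ring at +y (293,218), and the yellow tray has its ring at -y (422,316). Next I'll make rectified top views to measure from.

```bash
cat >> h.py <<'E'
def ortho(f,z,x0,x1,y0,y1,s=1000):
    # rows: x descending, cols: y descending
    xs=np.arange(x1,x0,-1/s); ys=np.arange(y1,y0,-1/s)
    X,Y=np.meshgrid(xs,ys,indexing='ij'); P=np.stack([X,Y,0*X+z],-1).reshape(-1,3)
    V=np.array(f["view"]); Q=P@V[:3,:3].T+V[:3,3]; Q[:,1:]*=-1
    m=cv2.projectPoints(Q,np.zeros(3),np.zeros(3),K(f),np.array(f["distortion"],float))[0].reshape(X.shape+(2,)).astype(np.float32)
    return cv2.remap(f["img"],m,None,cv2.INTER_LINEAR)
def blob(im,sel,org,s=1000):
    # largest colour blob -> world centre, rect size mm, angle of a side
    h=cv2.cvtColor(im,cv2.COLOR_RGB2HSV).astype(int); m=sel(h).astype(np.uint8)
    n,l,st,c=cv2.connectedComponentsWithStats(m)
    if n<2: return None
    i=1+st[1:,4].argmax(); pts=np.argwhere(l==i).astype(np.float32)
    w=np.c_[org[0]-pts[:,0]/s,org[1]-pts[:,1]/s].astype(np.float32)
    r=cv2.minAreaRect(w*1000); return np.round(w.mean(0),4),np.round(np.array(r[0])/1000,4),np.round(r[1],1),round(r[2],1),int(st[i,4])
RED=lambda h:((h[...,0]<7)|(h[...,0]>172))&(h[...,1]>170)&(h[...,2]>130)
WHITE=lambda h:(h[...,1]<50)&(h[...,2]>150)
BLUE=lambda h:(h[...,0]>95)&(h[...,0]<125)&(h[...,1]>120)&(h[...,2]>60)
LBLUE=lambda h:(h[...,0]>95)&(h[...,0]<125)&(h[...,1]>80)
YEL=lambda h:(h[...,0]>22)&(h[...,0]<35)&(h[...,1]>150)&(h[...,2]>120)
E
python3 - <<'E'
from h import *
import pickle
fr=pickle.load(open("fr0.pkl","rb"))
def go(n,z,x,y,r,sel,ry=None):
    ry=ry or r
    for c in fr:
        print(n,c,blob(ortho(fr[c],z,x-r,x+r,y-ry,y+ry,2000),sel,(x+r,y+ry),2000))
go("red cap",.077,.443,.141,.03,RED)
go("white cap",.071,.452,.233,.03,WHITE)
go("white lid",.016,.435,-.226,.03,WHITE)
go("blue lid",.016,.435,.053,.03,LBLUE)
go("blue tray",.011,.6,.14,.07,BLUE,.1)
go("yel tray",.011,.606,-.13,.07,YEL,.1)
a=np.hstack([ortho(fr[c],.008,.38,.72,-.25,.28,1100) for c in fr]); cv2.imwrite("pics/o.png",cv2.resize(a,(800,int(a.shape[0]*800/a.shape[1])))[:,:,::-1])
f=fr["side"]["img"][230:410,260:440]; g=fr["scene"]["img"][170:350,180:360]; cv2.imwrite("pics/c.png",cv2.resize(np.hstack([f,g]),(800,400))[:,:,::-1])
E
```

```text
red cap scene (array([0.4502, 0.1493], dtype=float32), array([0.4498, 0.1498]), array([22.5, 21.5]), 90.0, 1566)
red cap side (array([0.4453, 0.1374], dtype=float32), array([0.4451, 0.1375]), array([20. , 21.2]), 76.0, 1413)
white cap scene (array([0.4433, 0.2381], dtype=float32), array([0.4442, 0.2332]), array([59.5, 43.5]), 90.0, 7903)
white cap side (array([0.4498, 0.2314], dtype=float32), array([0.4498, 0.2312]), array([21.5, 19.5]), 90.0, 1398)
white lid scene (array([ 0.4361, -0.232 ], dtype=float32), array([ 0.4357, -0.2325]), array([34.3, 30.8]), 20.0, 3877)
white lid side (array([ 0.437 , -0.2244], dtype=float32), array([ 0.4368, -0.2235]), array([32.1, 40.6]), 14.0, 4407)
blue lid scene (array([0.431 , 0.0477], dtype=float32), array([0.432 , 0.0496]), array([30.8, 30.9]), 14.0, 2345)
blue lid side (array([0.4336, 0.0581], dtype=float32), array([0.4331, 0.0552]), array([27.5, 27.9]), 14.0, 1416)
blue tray scene (array([0.5945, 0.1392], dtype=float32), array([0.5901, 0.1339]), array([166.1,  74.7]), 82.7, 27140)
blue tray side (array([0.5925, 0.1405], dtype=float32), array([0.5921, 0.1397]), array([164.1,  69. ]), 82.7, 25421)
yel tray scene (array([ 0.6071, -0.1277], dtype=float32), array([ 0.6047, -0.1322]), array([167.2,  75.1]), 76.0, 37152)
yel tray side (array([ 0.6054, -0.1257], dtype=float32), array([ 0.6051, -0.1272]), array([169.2,  72.4]), 76.2, 45769)
```

View pics/o.png

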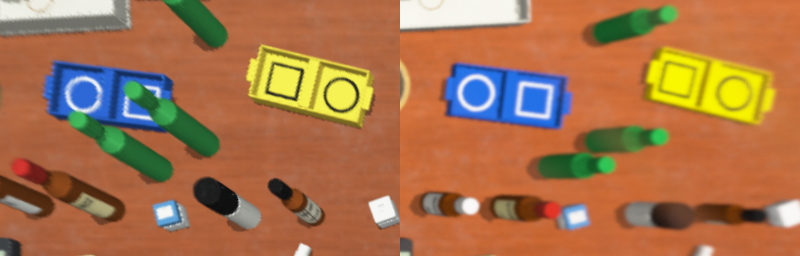

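View pics/c.png

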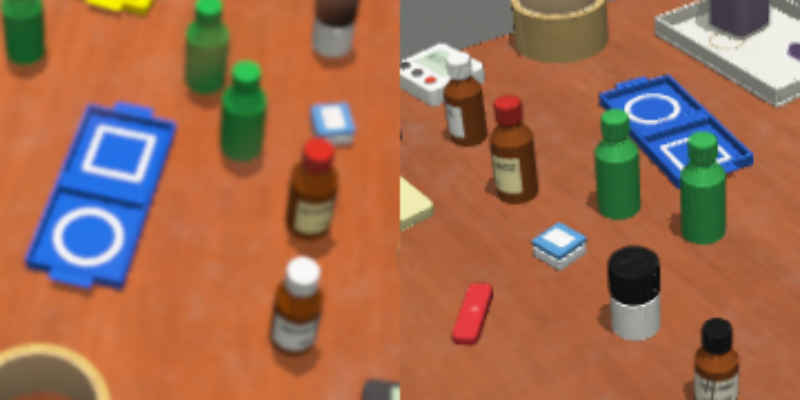

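The crop confirms the choice: the amber bottle with the red cap is at (313,170) in the left half of the crop, clear of the green ones, and the amber bottle with the white cap is just in front of it. Triangulated positions:

| Item | Position (x, y) m |
|---|---|
| Red-capped bottle | (.446, .1415) |
| White-capped bottle | (.450, .235) |
| Blue-lidded box | (.434, .054), turned 14° |
| White-lidded box | (.4375, -.227), turned 14° |
| Blue tray ring | (.596, .177) |
| Blue tray square | (.587, .099) |
| Yellow tray ring | (.597, -.167) |
| Yellow tray square | (.615, -.092) |

First I move to above the white-capped bottle.

Emit:
{"api": "apply_moves", "payload": {
  "claw": [0.085,0.085,0.085,0.085,0.085,0.085,0.085,0.085,0.085,0.085,0.085,0.085],
  "xyz": [
    [-0.032,-0.025,0.004],
    [-0.032,-0.025,0.004],
    [-0.032,-0.025,0.004],
    [-0.032,-0.025,0.004],
    [-0.032,-0.025,0.004],
    [-0.032,-0.025,0.004],
    [-0.032,-0.025,0.004],
    [-0.032,-0.025,0.004],
    [-0.032,-0.025,0.004],
    [-0.032,-0.025,0.004],
    [-0.032,-0.025,0.004],
    [-0.032,-0.025,0.004]
  ],
  "twist": [
    [0,0,0],
    [0,0,0],
    [0,0,0],
    [0,0,0],
    [0,0,0],
    [0,0,0],
    [0,0,0],
    [0,0,0],
    [0,0,0],
    [0,0,0],
    [0,0,0],
    [0,0,0]
  ],
  "force": 40
}}

```text
clock: 2.1
position: [0.4475, 0.2303, 0.1833]
tool_rot: [3.141, 0.0, 2.918]
force: [1.2, 0.3, -0.5]
grip_width: 0.0851
finger_force: 0.0
```

Emit:
{"api": "apply_moves", "payload": {
  "claw": [0.085,0.085,0.085,0.085,0.085,0.085,0.085,0.085,0.085,0.085,0.085],
  "xyz": [
    [0,0,0],
    [0,0,0],
    [0,0,0],
    [0,0,0],
    [0,0,0],
    [0,0,0],
    [0,0,0],
    [0,0,0],
    [0,0,0],
    [0,0,0],
    [0,0,0]
  ],
  "twist": [
    [0,0,0.135],
    [0,0,0.135],
    [0,0,0.135],
    [0,0,0.135],
    [0,0,0.135],
    [0,0,0.135],
    [0,0,0.135],
    [0,0,0.135],
    [0,0,0.135],
    [0,0,0.132],
    [0,0,0]
  ]
}}

```text
clock: 3.2
position: [0.4465, 0.2318, 0.1833]
tool_rot: [3.141, 0.0, 1.569]
force: [0.2, -0.8, 0.6]
grip_width: 0.0848
finger_force: 0.0
```

```bash
cat >> h.py <<'E'
from scipy.spatial.transform import Rotation as Ro
def delta(goal,yaw_deg=None):
    s=bot.observe(); R=Ro.from_euler("xyz",s["tool_rot"]); g=np.array(goal)-s["position"]
    print("pos",np.round(s["position"],4),"rot",np.round(np.degrees(s["tool_rot"]),1),"tool delta",np.round(R.inv().apply(g),4),"j7",round(s["qpos"][6],2),"t",round(s["clock"],2))
    if yaw_deg is not None:
        print("twist",np.round((R.inv()*Ro.from_euler("xyz",[np.pi,0,np.radians(yaw_deg)])).as_rotvec(),3))
E
python3 - <<'E'
from h import *
f=bot.grab_frame("wrist"); save(f,"w1")
delta((.45,.235,.021),90)
for q in ("white_cap_bottle","red_cap_bottle"): print([(np.round(d["position"],3),round(d["score"],2)) for d in bot.find_in("wrist",q)])
for p in ((.45,.235,.078),(.45,.235,0.),(.446,.1415,.084)): print(w2pix(f,p))
E
```

```text
pos [0.4465 0.2318 0.1833] rot [180.    0.   90.2] tool delta [0.0032 0.0035 0.1623] j7 -0.37 t 3.25
twist [0.    0.    0.003]
[(array([0.448, 0.238, 0.058]), 0.66)]
[(array([0.495, 0.084, 0.048]), 0.87), (array([ 0.664, -0.001,  0.049]), 0.62), (array([0.443, 0.151, 0.057]), 0.58), (array([0.529, 0.029, 0.025]), 0.57), (array([0.605, 0.169, 0.002]), 0.27), (array([0.452, 0.24 , 0.058]), 0.16)]
[320.41758727 233.68151613]
[319.61988711 210.96934341]
[315.43060952 350.02082881]
```

View pics/w1.png

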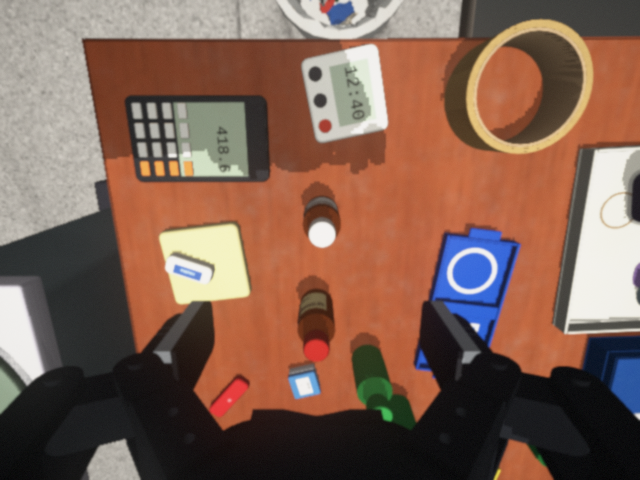

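In the wrist view the white cap is at (321,233) and the red cap at (316,350), both within 1 px of the predicted positions. I descend and grip.

Emit:
{"api": "apply_moves", "payload": {
  "claw": [0.085,0.085,0.085,0.085,0.085,0.085,0.085,0.03,0.025,0.02,0.02,0.02,0.02],
  "xyz": [
    [0.003,0.003,0],
    [0,0,0.035],
    [0,0,0.035],
    [0,0,0.035],
    [0,0,0.035],
    [0,0,0.022],
    [0,0,0],
    [0,0,0],
    [0,0,0],
    [0,0,0],
    [0,0,0],
    [0,0,0],
    [0,0,0]
  ],
  "twist": [
    [0,0,0],
    [0,0,0],
    [0,0,0],
    [0,0,0],
    [0,0,0],
    [0,0,0],
    [0,0,0],
    [0,0,0],
    [0,0,0],
    [0,0,0],
    [0,0,0],
    [0,0,0],
    [0,0,0]
  ],
  "force": 40
}}

```text
clock: 4.65
position: [0.4501, 0.2351, 0.0224]
tool_rot: [3.14, -0.001, 1.571]
force: [-1.9, -0.1, 12.8]
grip_width: 0.0292
finger_force: 38.5
```

Emit:
{"api": "apply_moves", "payload": {
  "claw": [0.02,0.02,0.02,0.02,0.02,0.02,0.02,0.02,0.02,0.02,0.02,0.02,0.02,0.02,0.02,0.02,0.02,0.02,0.02,0.02],
  "xyz": [
    [0,0,-0.01],
    [0,0,-0.03],
    [0,0,-0.03],
    [0,0,-0.03],
    [0,0,-0.03],
    [-0.015,0.006,0],
    [-0.03,0.011,0],
    [-0.032,0.012,0],
    [-0.032,0.012,0],
    [-0.032,0.012,0],
    [-0.032,0.012,0],
    [-0.032,0.012,0],
    [-0.032,0.012,0],
    [-0.032,0.012,0],
    [-0.032,0.012,0],
    [-0.032,0.012,0],
    [-0.032,0.012,0],
    [-0.032,0.011,0],
    [-0.03,0.01,0],
    [0,0,0]
  ],
  "twist": [
    [0,0,0],
    [0,0,0],
    [0,0,0],
    [0,0,0],
    [0,0,0],
    [0,0,0],
    [0,0,0],
    [0,0,0],
    [0,0,0],
    [0,0,0],
    [0,0,0],
    [0,0,0],
    [0,0,0],
    [0,0,0],
    [0,0,0],
    [0,0,0],
    [0,0,0],
    [0,0,0],
    [0,0,0],
    [0,0,0]
  ]
}}

```text
clock: 6.65
position: [0.6075, -0.1972, 0.1523]
tool_rot: [3.141, 0.003, 1.566]
force: [-1.7, 0.5, 0.1]
grip_width: 0.0294
finger_force: 39.8
```

Run:
```python
from h import *
delta((.597,-.167,.026),90)
f=bot.grab_frame("side"); g=bot.grab_frame("wrist")
cv2.imwrite("pics/p1.png",np.hstack([cv2.resize(f["img"][60:300,240:480],(400,400)),cv2.resize(g["img"],(400,300)).copy() if 0 else cv2.copyMakeBorder(cv2.resize(g["img"],(400,300)),0,100,0,0,0)])[:,:,::-1])
```

```text
pos [ 0.6075 -0.1972  0.1523] rot [1.80e+02 1.00e-01 8.97e+01] tool delta [ 0.0305 -0.0107  0.1262] j7 0.46 t 6.65
twist [ 0.001  0.003 -0.005]
```

View pics/p1.png

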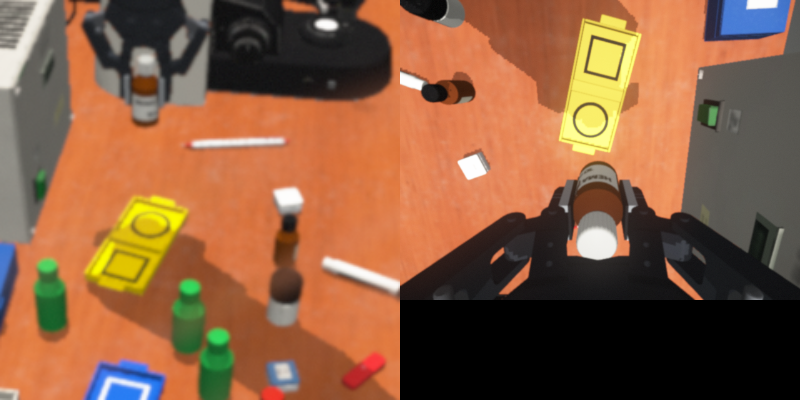

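The bottle is held upright. I overshot by 30 mm, so I correct that, then lower it gently.

Emit:
{"api": "apply_moves", "payload": {
  "claw": [0.02,0.02,0.02,0.02,0.02,0.02,0.02,0.02,0.02,0.02],
  "xyz": [
    [0.015,-0.005,0],
    [0.0155,-0.0055,0.01],
    [0,0,0.03],
    [0,0,0.03],
    [0,0,0.025],
    [0,0,0.015],
    [0,0,0.01],
    [0,0,0.004],
    [0,0,0.0015],
    [0,0,0]
  ],
  "twist": [
    [0,0,0],
    [0,0,0],
    [0,0,0],
    [0,0,0],
    [0,0,0],
    [0,0,0],
    [0,0,0],
    [0,0,0],
    [0,0,0],
    [0,0,0]
  ]
}}

```text
clock: 7.75
position: [0.5974, -0.1619, 0.0265]
tool_rot: [3.141, 0.0, 1.571]
force: [0.3, -0.2, -0.0]
grip_width: 0.0297
finger_force: 39.8
```

Emit:
{"api": "apply_moves", "payload": {
  "claw": [0.03,0.036,0.042,0.05,0.06,0.07,0.08,0.08,0.08,0.08],
  "xyz": [
    [0,0,0],
    [0,0,0],
    [0,0,0],
    [0,0,0],
    [0,0,0],
    [0,0,-0.02],
    [0,0,-0.03],
    [0,0,-0.04],
    [0,0,-0.04],
    [0,0,0]
  ],
  "twist": [
    [0,0,0],
    [0,0,0],
    [0,0,0],
    [0,0,0],
    [0,0,0],
    [0,0,0],
    [0,0,0],
    [0,0,0],
    [0,0,0],
    [0,0,0]
  ]
}}

```text
clock: 8.75
position: [0.5992, -0.1628, 0.1609]
tool_rot: [3.135, 0.001, 1.57]
force: [0.6, -1.0, -1.0]
grip_width: 0.0797
finger_force: 0.0
```

Run:
```python
from h import *
f=bot.grab_frame("wrist"); save(f,"w2")
delta((.4375,-.227,.006),104)
x,y=.4375,-.227
print(blob(ortho(f,.016,x-.03,x+.03,y-.03,y+.03,2000),WHITE,(x+.03,y+.03),2000))
for c in ("wrist",): print([(np.round(d["position"],3),round(d["score"],2)) for d in bot.find_in(c,"white_cap_bottle")])
```

```text
pos [ 0.5982 -0.1621  0.1584] rot [179.8   0.   90. ] tool delta [-0.0648 -0.1614  0.1517] j7 0.42 t 8.8
twist [ 0.004  0.001 -0.244]
(array([ 0.4398, -0.2279], dtype=float32), array([ 0.4403, -0.2277]), array([33.6, 30.1]), 19.7, 3823)
[(array([ 0.599, -0.153,  0.06 ]), 0.58)]
```

View pics/w2.png

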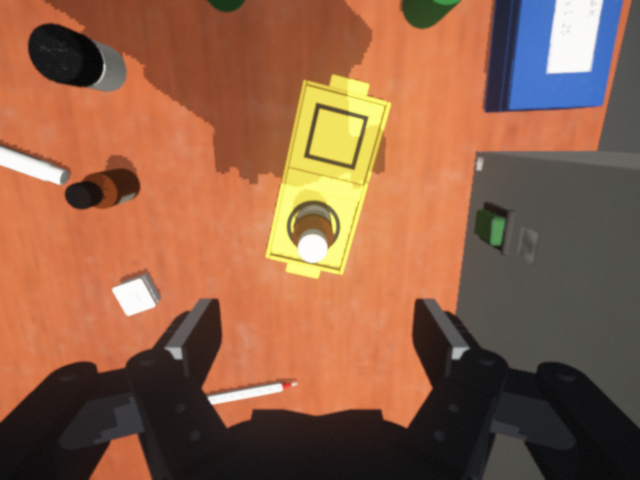

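The white-capped bottle stands in the yellow tray's ring bay (base near (316,218), ring centre (314,225)). Next is the white-lidded box, seen at (137,295).

Emit:
{"api": "apply_moves", "payload": {
  "claw": [0.07,0.065,0.065,0.065,0.065,0.065,0.065,0.065,0.065,0.065,0.065,0.065,0.065,0.065],
  "xyz": [
    [-0.014,-0.035,0],
    [-0.017,-0.042,0],
    [-0.017,-0.042,0],
    [-0.0165,-0.04,0],
    [0,0,0],
    [0,0,0],
    [0,0,0],
    [0,0,0.03],
    [0,0,0.035],
    [0,0,0.035],
    [0,0,0.03],
    [0,0,0.014],
    [0,0,0.007],
    [0,0,0]
  ],
  "twist": [
    [0,0,0],
    [0,0,0],
    [0,0,0],
    [0,0,0],
    [0,0,-0.145],
    [0,0,-0.145],
    [0,0,0],
    [0,0,0],
    [0,0,0],
    [0,0,0],
    [0,0,0],
    [0,0,0],
    [0,0,0],
    [0,0,0]
  ]
}}

```text
clock: 10.25
position: [0.4379, -0.2264, 0.0046]
tool_rot: [-3.141, -0.0, 1.859]
force: [-0.3, -0.5, -0.5]
grip_width: 0.0648
finger_force: 0.0
```

Emit:
{"api": "apply_moves", "payload": {
  "claw": [0.04,0.03,0.024,0.02,0.02,0.02,0.02],
  "xyz": [
    [0,0,0],
    [0,0,0],
    [0,0,0],
    [0,0,0],
    [0,0,0],
    [0,0,0],
    [0,0,0]
  ],
  "twist": [
    [0,0,0],
    [0,0,0],
    [0,0,0],
    [0,0,0],
    [0,0,0],
    [0,0,0],
    [0,0,0]
  ],
  "force": 30
}}

```text
clock: 10.95
position: [0.4386, -0.2265, 0.0059]
tool_rot: [3.14, 0.001, 1.861]
force: [-1.8, 1.9, 11.3]
grip_width: 0.0282
finger_force: 29.0
```

Run:
```python
from h import *
delta((.587,.099,.14),90)
```

```text
pos [ 0.4386 -0.2265  0.0059] rot [1.799e+02 1.000e-01 1.066e+02] tool delta [ 0.2694  0.2354 -0.134 ] j7 0.95 t 10.95
twist [0.001 0.001 0.29 ]
```

Emit:
{"api": "apply_moves", "payload": {
  "claw": [0.02,0.02,0.02,0.02,0.02,0.02,0.02,0.02,0.02,0.02,0.02,0.02,0.02,0.02,0.02,0.02,0.02,0.02,0.02,0.02],
  "xyz": [
    [0,0,-0.01],
    [0,0,-0.03],
    [0,0,-0.03],
    [0,0,-0.03],
    [0,0,-0.034],
    [0.017,0.015,0],
    [0.028,0.0245,0],
    [0.028,0.0245,0],
    [0.028,0.0245,0],
    [0.028,0.0245,0],
    [0.028,0.0245,0],
    [0.028,0.0245,0],
    [0.028,0.0245,0],
    [0.028,0.0245,0],
    [0.028,0.0245,0],
    [0,0,0],
    [0,0,0],
    [0,0,0],
    [0,0,0],
    [0,0,0]
  ],
  "twist": [
    [0,0,0],
    [0,0,0],
    [0,0,0],
    [0,0,0],
    [0,0,0],
    [0,0,0],
    [0,0,0],
    [0,0,0],
    [0,0,0],
    [0,0,0],
    [0,0,0],
    [0,0,0],
    [0,0,0],
    [0,0,0],
    [0,0,0],
    [0,0,0.139],
    [0,0,0.139],
    [0,0,0.139],
    [0,0,0],
    [0,0,0]
  ]
}}

```text
clock: 12.95
position: [0.5867, 0.0989, 0.1394]
tool_rot: [3.141, -0.0, 1.448]
force: [0.1, -0.4, -0.4]
grip_width: 0.0279
finger_force: 30.5
```

Run:
```python
from h import *
delta((.587,.099,.0095),82.7)
f=bot.grab_frame("wrist"); g=bot.grab_frame("side")
cv2.imwrite("pics/p3.png",np.hstack([cv2.resize(g["img"][140:380,200:440],(400,400)),cv2.copyMakeBorder(cv2.resize(f["img"],(400,300)),0,100,0,0,0)])[:,:,::-1])
```

```text
pos [0.5867 0.0989 0.1394] rot [180.  -0.  83.] tool delta [1.000e-04 2.000e-04 1.299e-01] j7 -0.09 t 12.95
twist [ 0.    -0.     0.005]
```

View pics/p3.png

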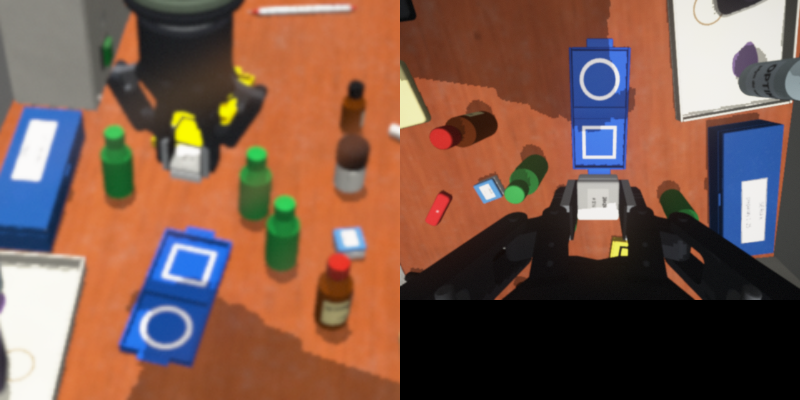

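The box is held level over the square bay. I lower it and release.

Emit:
{"api": "apply_moves", "payload": {
  "claw": [0.02,0.02,0.02,0.02,0.02,0.02,0.02,0.02,0.02],
  "xyz": [
    [0,0,0.02],
    [0,0,0.035],
    [0,0,0.035],
    [0,0,0.02],
    [0,0,0.01],
    [0,0,0.006],
    [0,0,0.003],
    [0,0,0.001],
    [0,0,0]
  ],
  "twist": [
    [0,0,0],
    [0,0,0],
    [0,0,0],
    [0,0,0],
    [0,0,0],
    [0,0,0],
    [0,0,0],
    [0,0,0],
    [0,0,0]
  ]
}}

```text
clock: 13.95
position: [0.5872, 0.0989, 0.0095]
tool_rot: [3.141, -0.0, 1.444]
force: [-0.6, 0.3, 0.3]
grip_width: 0.0279
finger_force: 30.5
```

Emit:
{"api": "apply_moves", "payload": {
  "claw": [0.03,0.034,0.038,0.04,0.042,0.05,0.08,0.08,0.08,0.08],
  "xyz": [
    [0,0,0],
    [0,0,0],
    [0,0,0],
    [0,0,-0.002],
    [0,0,-0.01],
    [0,0,-0.03],
    [0,0,-0.04],
    [0,0,-0.04],
    [0,0,-0.03],
    [0,0,0]
  ],
  "twist": [
    [0,0,0],
    [0,0,0],
    [0,0,0],
    [0,0,0],
    [0,0,0],
    [0,0,0],
    [0,0,0],
    [0,0,0],
    [0,0,0],
    [0,0,0]
  ]
}}

```text
clock: 14.95
position: [0.5886, 0.0989, 0.1654]
tool_rot: [3.136, -0.003, 1.443]
force: [0.8, -0.1, -0.6]
grip_width: 0.0798
finger_force: 0.0
```

Run:
```python
from h import *
f=bot.grab_frame("wrist"); save(f,"w4")
delta((.446,.1415,.023),90)
x,y=.446,.1415
print("red",blob(ortho(f,.084,x-.03,x+.03,y-.03,y+.03,2000),RED,(x+.03,y+.03),2000))
x,y=.587,.099
print("wbox",blob(ortho(f,.019,x-.025,x+.025,y-.025,y+.025,2000),WHITE,(x+.025,y+.025),2000))
```

```text
pos [0.5877 0.099  0.1632] rot [ 1.798e+02 -1.000e-01  8.270e+01] tool delta [ 0.024  -0.1464  0.1398] j7 -0.1 t 15.0
twist [ 0.003 -0.002 -0.127]
red (array([0.4471, 0.1407], dtype=float32), array([0.4471, 0.1407]), array([20.6, 20.1]), 63.4, 1354)
wbox (array([0.5884, 0.0997], dtype=float32), array([0.5893, 0.102 ]), array([41.9, 41.8]), 82.7, 5268)
```

View pics/w4.png

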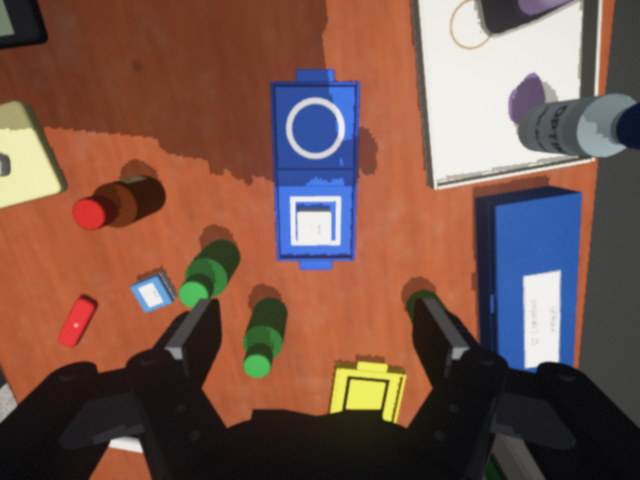

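The white-lidded box sits flat in the blue tray's square bay (314,225). Red cap at (90,212), which is (.447,.141). I pick that bottle up next.

Emit:
{"api": "apply_moves", "payload": {
  "claw": [0.085,0.085,0.085,0.085,0.085,0.085,0.085,0.085,0.085,0.085,0.085],
  "xyz": [
    [0.005,-0.03,0],
    [0.0065,-0.04,0],
    [0.0065,-0.04,0],
    [0.006,-0.0355,0],
    [0,0,0],
    [0,0,0.02],
    [0,0,0.035],
    [0,0,0.035],
    [0,0,0.03],
    [0,0,0.02],
    [0,0,0]
  ],
  "twist": [
    [0,0,0],
    [0,0,0],
    [0,0,0],
    [0,0,0],
    [0,0,0],
    [0,0,0],
    [0,0,0],
    [0,0,0],
    [0,0,0],
    [0,0,0],
    [0,0,0]
  ]
}}

```text
clock: 16.1
position: [0.4442, 0.14, 0.0185]
tool_rot: [-3.138, 0.002, 1.443]
force: [0.6, 0.5, 0.3]
grip_width: 0.0849
finger_force: 0.0
```

Emit:
{"api": "apply_moves", "payload": {
  "claw": [0.045,0.03,0.025,0.02,0.02,0.02,0.02],
  "xyz": [
    [0,0,0],
    [0,0,0],
    [0,0,0],
    [0,0,0],
    [0,0,0],
    [0,0,0],
    [0,0,0]
  ],
  "twist": [
    [0,0,0],
    [0,0,0],
    [0,0,0],
    [0,0,0],
    [0,0,0],
    [0,0,0],
    [0,0,0]
  ],
  "force": 40
}}

```text
clock: 16.8
position: [0.446, 0.1413, 0.0217]
tool_rot: [3.14, -0.001, 1.444]
force: [-2.0, 0.1, 12.7]
grip_width: 0.0318
finger_force: 38.5
```

Run:
```python
from h import *
delta((.596,.177,.14))
```

```text
pos [0.446  0.1413 0.0217] rot [ 1.799e+02 -1.000e-01  8.270e+01] tool delta [ 0.0545  0.1444 -0.118 ] j7 -0.11 t 16.8
```

Emit:
{"api": "apply_moves", "payload": {
  "claw": [0.02,0.02,0.02,0.02,0.02,0.02,0.02,0.02,0.02,0.02,0.02,0.02],
  "xyz": [
    [0,0,-0.01],
    [0,0,-0.03],
    [0,0,-0.03],
    [0,0,-0.03],
    [0,0,-0.018],
    [0.005,0.012,0],
    [0.01,0.028,0],
    [0.011,0.03,0],
    [0.011,0.03,0],
    [0.01,0.028,0],
    [0.0075,0.0165,0],
    [0,0,0]
  ],
  "twist": [
    [0,0,0],
    [0,0,0],
    [0,0,0],
    [0,0,0],
    [0,0,0],
    [0,0,0],
    [0,0,0],
    [0,0,0],
    [0,0,0],
    [0,0,0],
    [0,0,0],
    [0,0,0]
  ]
}}

```text
clock: 18.0
position: [0.5973, 0.1771, 0.1394]
tool_rot: [3.14, 0.0, 1.444]
force: [-0.9, 0.3, -0.9]
grip_width: 0.0312
finger_force: 40.0
```

Run:
```python
from h import *
delta((.596,.177,.0255))
f=bot.grab_frame("wrist"); g=bot.grab_frame("side")
cv2.imwrite("pics/p5.png",np.hstack([cv2.resize(g["img"][140:380,200:440],(400,400)),cv2.copyMakeBorder(cv2.resize(f["img"],(400,300)),0,100,0,0,0)])[:,:,::-1])
```

```text
pos [0.5973 0.1771 0.1394] rot [179.9   0.   82.7] tool delta [-0.0003 -0.0014  0.1139] j7 -0.2 t 18.0
```

View pics/p5.png

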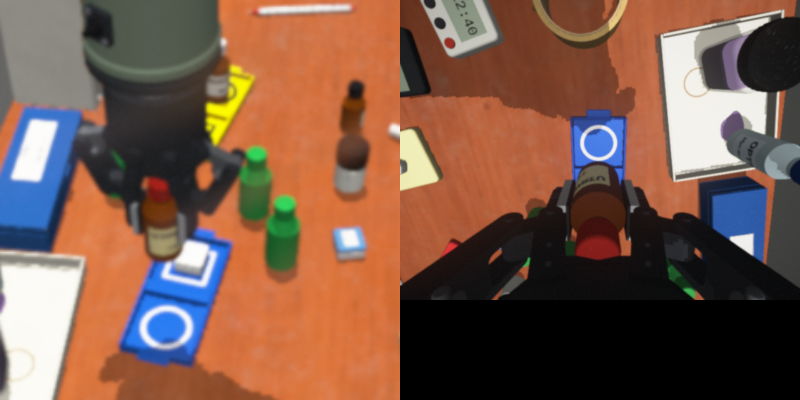

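The red-capped bottle is held upright above the blue ring bay. I lower it and release.

Emit:
{"api": "apply_moves", "payload": {
  "claw": [0.02,0.02,0.02,0.02,0.02,0.02,0.02,0.02,0.02],
  "xyz": [
    [0,-0.001,0.02],
    [0,0,0.03],
    [0,0,0.03],
    [0,0,0.016],
    [0,0,0.01],
    [0,0,0.005],
    [0,0,0.002],
    [0,0,0.0005],
    [0,0,0]
  ],
  "twist": [
    [0,0,0],
    [0,0,0],
    [0,0,0],
    [0,0,0],
    [0,0,0],
    [0,0,0],
    [0,0,0],
    [0,0,0],
    [0,0,0]
  ]
}}

```text
clock: 19.0
position: [0.5951, 0.177, 0.026]
tool_rot: [3.141, -0.0, 1.444]
force: [0.3, -1.2, -1.0]
grip_width: 0.0314
finger_force: 39.9
```

Emit:
{"api": "apply_moves", "payload": {
  "claw": [0.032,0.038,0.044,0.05,0.06,0.07,0.08,0.08,0.08,0.08],
  "xyz": [
    [0,0,0],
    [0,0,0],
    [0,0,0],
    [0,0,0],
    [0,0,0],
    [0,0,-0.02],
    [0,0,-0.03],
    [0,0,-0.04],
    [0,0,-0.04],
    [0,0,0]
  ],
  "twist": [
    [0,0,0],
    [0,0,0],
    [0,0,0],
    [0,0,0],
    [0,0,0],
    [0,0,0],
    [0,0,0],
    [0,0,0],
    [0,0,0],
    [0,0,0]
  ]
}}

```text
clock: 20.0
position: [0.5971, 0.1772, 0.1604]
tool_rot: [3.135, -0.003, 1.443]
force: [0.3, 0.2, -0.5]
grip_width: 0.08
finger_force: 0.0
```

Run:
```python
from h import *
f=bot.grab_frame("wrist"); save(f,"w6")
x,y=.434,.054
print("bbox",blob(ortho(f,.016,x-.03,x+.03,y-.03,y+.03,2000),LBLUE,(x+.03,y+.03),2000))
delta((.434,.054,.14),104)
g=bot.grab_frame("side"); x,y=.597,.177
print("red",blob(ortho(f,.087,x-.03,x+.03,y-.03,y+.03,2000),RED,(x+.03,y+.03),2000))
```

```text
bbox None
pos [0.5959 0.1772 0.1578] rot [ 1.798e+02 -1.000e-01  8.270e+01] tool delta [-0.1428 -0.145   0.017 ] j7 -0.21 t 20.05
twist [ 0.004 -0.002 -0.371]
red (array([0.5955, 0.1773], dtype=float32), array([0.5955, 0.1772]), array([18.5, 19. ]), 90.0, 1184)
```

View pics/w6.png

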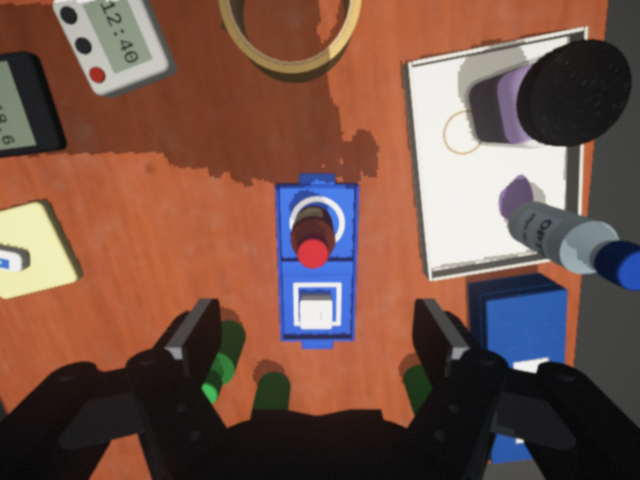

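The red-capped bottle stands in its ring bay. Now I go to the blue-lidded box with the fingers closing along y, where there is most room.

Emit:
{"api": "apply_moves", "payload": {
  "claw": [0.065,0.065,0.065,0.065,0.065,0.065,0.065,0.065,0.065,0.065,0.065,0.065,0.065,0.065,0.065,0.065],
  "xyz": [
    [-0.018,-0.018,0],
    [-0.028,-0.029,0],
    [-0.028,-0.029,0],
    [-0.028,-0.029,0],
    [-0.028,-0.029,0],
    [-0.013,-0.011,0],
    [0,0,0],
    [0,0,0],
    [0,0,0],
    [0,0,0],
    [0,0,0],
    [0,0,0],
    [0,0,0],
    [0,0,0],
    [0,0,0],
    [0,0,0]
  ],
  "twist": [
    [0,0,0],
    [0,0,0],
    [0,0,0],
    [0,0,0],
    [0,0,0],
    [0,0,0],
    [0,0,0.133],
    [0,0,0.133],
    [0,0,0.133],
    [0,0,0.133],
    [0,0,0.133],
    [0,0,0.133],
    [0,0,0.133],
    [0,0,0.133],
    [0,0,0.133],
    [0,0,0]
  ]
}}

```text
clock: 21.7
position: [0.4323, 0.0533, 0.1545]
tool_rot: [3.14, 0.002, 0.244]
force: [0.7, 0.5, 0.4]
grip_width: 0.0649
finger_force: 0.0
```

Run:
```python
from h import *
f=bot.grab_frame("wrist"); save(f,"w7")
x,y=.434,.054
print("bbox",blob(ortho(f,.016,x-.03,x+.03,y-.03,y+.03,2000),LBLUE,(x+.03,y+.03),2000))
delta((.434,.054,.0055),14)
```

```text
bbox (array([0.4349, 0.0533], dtype=float32), array([0.4343, 0.053 ]), array([28., 27.]), 14.5, 1590)
pos [0.4324 0.0533 0.1546] rot [1.799e+02 1.000e-01 1.430e+01] tool delta [ 0.002  -0.0004  0.1491] j7 -1.01 t 21.75
twist [0.001 0.002 0.005]
```

View pics/w7.png

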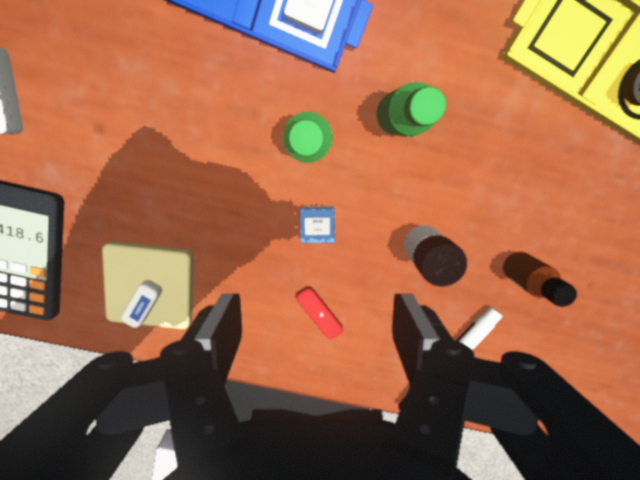

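The blue-lidded box is at (318,225), squared to the tool and measured at (.4345,.053) with nothing close by. I descend and grip.

Emit:
{"api": "apply_moves", "payload": {
  "claw": [0.065,0.065,0.065,0.065,0.065,0.065,0.065,0.04,0.03,0.024,0.02,0.02,0.02,0.02],
  "xyz": [
    [0.002,0,0.02],
    [0,0,0.035],
    [0,0,0.035],
    [0,0,0.03],
    [0,0,0.02],
    [0,0,0.009],
    [0,0,0],
    [0,0,0],
    [0,0,0],
    [0,0,0],
    [0,0,0],
    [0,0,0],
    [0,0,0],
    [0,0,0]
  ],
  "twist": [
    [0,0,0],
    [0,0,0],
    [0,0,0],
    [0,0,0],
    [0,0,0],
    [0,0,0],
    [0,0,0],
    [0,0,0],
    [0,0,0],
    [0,0,0],
    [0,0,0],
    [0,0,0],
    [0,0,0],
    [0,0,0]
  ],
  "force": 30
}}

```text
clock: 23.15
position: [0.4352, 0.0542, 0.0072]
tool_rot: [-3.141, -0.001, 0.247]
force: [-1.1, -0.3, 13.0]
grip_width: 0.028
finger_force: 28.7
```

Run:
```python
from h import *
delta((.615,-.092,.14),-13.5)
```

```text
pos [0.4352 0.0542 0.0072] rot [-1.80e+02 -1.00e-01  1.42e+01] tool delta [ 0.1387  0.1857 -0.1326] j7 -0.73 t 23.15
twist [-0.001 -0.001  0.483]
```

Emit:
{"api": "apply_moves", "payload": {
  "claw": [0.02,0.02,0.02,0.02,0.02,0.02,0.02,0.02,0.02,0.02,0.02,0.02,0.02,0.02,0.02,0.02,0.02,0.02],
  "xyz": [
    [0,0,-0.01],
    [0,0,-0.03],
    [0,0,-0.03],
    [0,0,-0.03],
    [0,0,-0.033],
    [0.01,0.013,0],
    [0.02,0.0265,0],
    [0.02,0.0265,0],
    [0.02,0.0265,0],
    [0.02,0.0265,0],
    [0.02,0.0265,0],
    [0.02,0.0265,0],
    [0.009,0.0135,0],
    [0,0,0],
    [0,0,0],
    [0,0,0],
    [0,0,0],
    [0,0,0]
  ],
  "twist": [
    [0,0,0],
    [0,0,0],
    [0,0,0],
    [0,0,0],
    [0,0,0],
    [0,0,0],
    [0,0,0],
    [0,0,0],
    [0,0,0],
    [0,0,0],
    [0,0,0],
    [0,0,0],
    [0,0,0],
    [0,0,0.121],
    [0,0,0.121],
    [0,0,0.121],
    [0,0,0.121],
    [0,0,0]
  ]
}}

```text
clock: 24.95
position: [0.6148, -0.0916, 0.1396]
tool_rot: [3.141, -0.0, -0.239]
force: [-0.3, 0.8, -0.7]
grip_width: 0.0278
finger_force: 30.7
```

Run:
```python
from h import *
delta((.615,-.092,.0105),-13.5)
f=bot.grab_frame("wrist"); g=bot.grab_frame("side")
cv2.imwrite("pics/p8.png",np.hstack([cv2.resize(g["img"][60:300,200:440],(400,400)),cv2.copyMakeBorder(cv2.resize(f["img"],(400,300)),0,100,0,0,0)])[:,:,::-1])
```

```text
pos [ 0.6148 -0.0916  0.1396] rot [180.   -0.  -13.7] tool delta [0.0003 0.0003 0.1291] j7 -1.15 t 24.95
twist [ 0.001 -0.    -0.003]
```

View pics/p8.png

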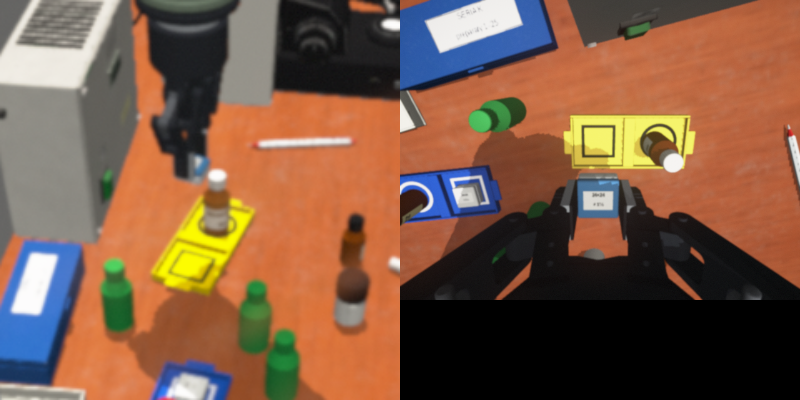

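The box is held level and lined up with the yellow tray's square bay. I lower it, release, and rise.

Emit:
{"api": "apply_moves", "payload": {
  "claw": [0.02,0.02,0.02,0.02,0.02,0.02,0.02,0.02,0.02],
  "xyz": [
    [0,0,0.02],
    [0,0,0.035],
    [0,0,0.035],
    [0,0,0.02],
    [0,0,0.01],
    [0,0,0.005],
    [0,0,0.003],
    [0,0,0.001],
    [0,0,0]
  ],
  "twist": [
    [0,0,0],
    [0,0,0],
    [0,0,0],
    [0,0,0],
    [0,0,0],
    [0,0,0],
    [0,0,0],
    [0,0,0],
    [0,0,0]
  ]
}}

```text
clock: 25.95
position: [0.6152, -0.0921, 0.011]
tool_rot: [-3.141, -0.001, -0.237]
force: [-0.5, 0.5, 0.0]
grip_width: 0.028
finger_force: 30.7
```

Emit:
{"api": "apply_moves", "payload": {
  "claw": [0.03,0.034,0.038,0.04,0.042,0.045,0.05,0.06,0.06,0.06],
  "xyz": [
    [0,0,0],
    [0,0,0],
    [0,0,0],
    [0,0,-0.002],
    [0,0,-0.01],
    [0,0,-0.03],
    [0,0,-0.04],
    [0,0,-0.04],
    [0,0,-0.04],
    [0,0,0]
  ],
  "twist": [
    [0,0,0],
    [0,0,0],
    [0,0,0],
    [0,0,0],
    [0,0,0],
    [0,0,0],
    [0,0,0],
    [0,0,0],
    [0,0,0],
    [0,0,0]
  ]
}}

```text
clock: 26.95
position: [0.6166, -0.093, 0.1779]
tool_rot: [-3.141, -0.007, -0.238]
force: [0.3, -0.3, -0.4]
grip_width: 0.0603
finger_force: 0.0
```

Run:
```python
from h import *
g=bot.grab_frame("side"); f=bot.grab_frame("wrist")
cv2.imwrite("pics/p9.png",np.hstack([cv2.resize(g["img"][120:400,220:450],(400,480)),cv2.copyMakeBorder(cv2.resize(f["img"],(400,300)),0,180,0,0,0)])[:,:,::-1])
x,y=.615,-.092
print(blob(ortho(f,.019,x-.025,x+.025,y-.025,y+.025,2000),LBLUE,(x+.025,y+.025),2000))
x,y=.597,-.165
print(blob(ortho(f,.081,x-.03,x+.03,y-.03,y+.03,2000),WHITE,(x+.03,y+.03),2000))
```

```text
(array([ 0.6158, -0.0921], dtype=float32), array([ 0.6146, -0.0919]), array([26.7, 27.3]), 76.0, 1511)
(array([ 0.5985, -0.1624], dtype=float32), array([ 0.5985, -0.1624]), array([19.8, 19. ]), 33.7, 1227)
```

View pics/p9.png

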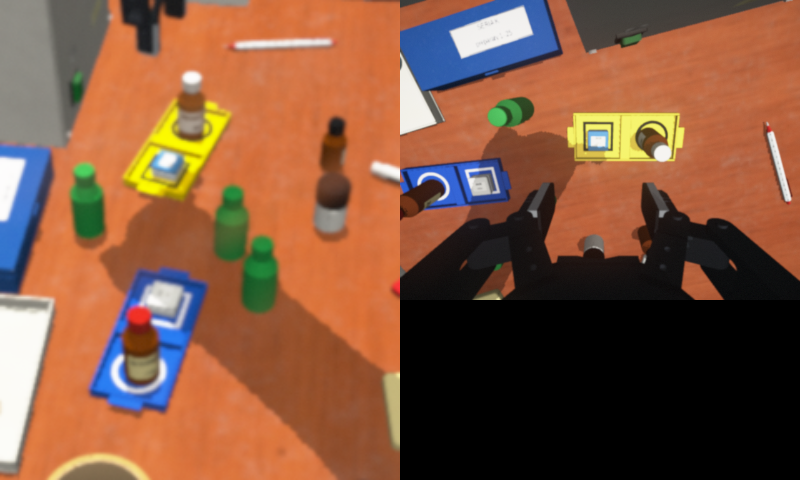

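All four items sit in their bays: red-capped bottle at (140,365), white-lidded box at (163,298), white-capped bottle at (190,120) and blue-lidded box at (167,167). The black-capped bottle and the canister look untouched. I hand in the job.

```bash
python3 -c "
from workcell import bot
print(bot.job_done())"
```

```text
the job is handed in; nothing more can be done
None
```

Both kits are made up and the job is handed in, at about 27 s on the robot's clock; the last images showed all four items in their bays and the black-capped bottle and canister standing where they were, though no verdict came back.

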